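# Free-run check and zero setting of a plating turntable

## Robot

A 6-joint arm with a two-finger parallel gripper is mounted at the origin on a cart in front of the work surface, level with it; the furniture and walls round the work are solid. World frame = base frame: x ahead of the robot, y to its left, z up, the work surface at z = 0. Lengths are in mm, angles in degrees, forces in N, time in s.
With the tool pointing down it reaches from about 275 to 875 mm from the base axis. Payload 12.5 kg.
Tool frame: the origin (TCP) lies on the mounting face of the last link; the fingertips stand 173 mm ahead of it and the grasp point (between the pads) lies 155 mm ahead of it; z points along the fingers, x is the direction in which the jaws open and shut, and the axes are right-handed (so a half turn about z gives the same grasp; the last joint's range is limited). The gripper opens to 85 mm and grips with 20 to 120 N. Pads are 22 mm wide; open, the fingers measure 114 mm over their backs; the gripper's body (76 mm by 85 mm) begins 54 mm behind the grasp point. The pads swing forward as they close: fully open they stand 13 mm farther back than shut.
Start: joints at [-76.639, 20.094, 94.641, -0, 65.266, -4.847], TCP at [171.882, -522.439, 404.69] pointing down, gripper open.
Joint ranges: [-157.81, 157.81], [-45, 120.19], [0.68, 151.7], [-89.99, 269.99], [4.06, 180], [-164.3, 164.3]. Speed limits (degrees/s): [127.2, 127.2, 159.86, 180, 180, 180].

## Interface

Orientations are given as a 3x3 rotation matrix whose columns are the frame's x, y, z axes.
In Python, from bench import bot gives the robot as it stands.
- The arm moves only by the tool jog_arm, never from a script. Its argument "commands" is a list of rows, each an object with "offset": the shift along the tool's x, y, z in cm, a list of three; "dr": the turn, a rotation vector about the tool's x, y, z in rad, a list of three; "fingers": the opening, from 0 (shut) to 1 (fully open). In form: [{"offset": [x, y, z], "dr": [ax, ay, az], "fingers": fingers}, ...]. A call has exactly 10 rows; each row is the pose to reach, as a shift and turn from the pose measured when the call began, along the tool's axes at that moment; what a row does not reach only later rows make up. A row lasts 1/12 s, in which the tool goes at most 41.7 mm and 7.16 degrees, less where a joint would pass 70% of its speed; a pose out of reach is approached as far as the arm can. A call with a gripper value outside its range is refused whole. The fingers move at their own pace and stop on an object; "grip_force" is the grip in N (left out, the last holds). Time passes only in rows, so rows that repeat a pose let the fingers close, or fill a call up. It gives the time, the measured TCP pose, the force and the opening at its end, in the units of the state.
- bot.observe(): the state, without advancing time (a new reading comes with each control period).
- bot.get_image(name): name is "scene" or "top" or "wrist"; returns the picture (400x640x3 uint8, red, green, blue); there is no depth.
- bot.camera_params(name): a dict with "mtx" (3x3 intrinsics, pixels), "distortion" ([k1, k2, p1, p2, k3] as OpenCV has them; the pictures are not rectified), "R" (3x3) and "t" (3): a world point X has camera coordinates R X + t; the wrist camera has in their place "tool_from_camera" (4x4, takes a point from camera to tool coordinates, whose origin is the TCP and whose axes are the tool frame's). Camera axes: x right, y down, z forward; pixel columns grow to the right and rows downward; lengths in mm; the calibration is good to about 2 mm. A picture is of the moment at which its call begins: read the wrist's pose just before it. camera_params takes no time and is no camera call.
- bot.hand_in(): hands the job in, once; it reports no verdict.
The state is a dict: "t": time; "qpos": joint angles; "dq": joint speeds; "joint_torque": joint torques, N m; "tool_pos": TCP position; "orientation": TCP orientation; "ft_force": force on the tool from outside, world axes, zero at the start; "moment": the same for the moment, N m; "gripper_width": finger opening in mm.
Only numpy, scipy, OpenCV 4.12 (cv2) and the standard library are available. Lean on these libraries where they do the work, as an engineer would, in place of code of your own. Each camera call takes 0.05 s, during which the arm holds its last target.

## Task

Check that the plating turntable runs freely and park it at zero: flick its black finger peg sideways with a fingertip so that the platter, with the petri dish on it, keeps turning briskly by itself, untouched, for at least four seconds. Then, while it is still turning, brake it with a fingertip so that its first stop is with the red zero line between the two prongs of the dark index fork (not stopped elsewhere and pushed round), and finish still holding it there with a light touch. Only touch: lift nothing, keep the dish between its pins and leave the other things on the bench alone.

Things in the scene. Friction and masses are not known exactly. Their poses are not given: they have to be found in the camera images.
- turntable: Plating turntable; its heavy grey foot is fixed to the bench. Origin on the bench under the spindle, z up. Foot 128 mm across, at most 20 mm high under the platter. An arm of the foot carries the index fork, which stands at 130 deg (anticlockwise from the body's +x), reaches out to 108 mm from the axis and is 48 mm high. Elsewhere the platter's edge is free from outside.
- platter (a joint): Angle of the platter in rad about the vertical spindle, anticlockwise from above positive, unlimited (counts on over whole turns). The zero line is at the fork at 0 and every multiple of 2 pi; at the start it reads -2.9 to -1.7. The bearing is very free: left alone from 3 rad/s it still does about 2 rad/s after 4 s and 0.6 rad/s after 12 s. A few newtons of a fingertip stop it at once.
- axis_top (a point): Centre of the platter's top face, on the spindle axis, 48 mm above the bench. The platter is a bright aluminium disc 160 mm across and 10 mm thick (z = 38 to 48 mm) with a knurled edge and a black tick every 10 deg. Axes as turntable.
- zero_line (a point): Outer end of the red zero line (7 mm wide, radial, from 48 mm radius to the edge), on the platter's edge at its top face, 80 mm from the axis. Turns with the platter.
- fork_gap (a point): Fixed point on the circle of the platter's edge (80 mm from the axis, 48 mm high) in the middle of the gap between the two prongs of the dark steel index fork. The gap is 28 mm wide; the prongs end 3 mm outside the platter's edge, level with its top.
- peg_mid (a point): Half-way up the finger peg: black rubber, upright, 11 mm in diameter, its top 24 mm above the platter's top face (72 mm above the bench), 66 mm from the axis, a quarter turn clockwise of the zero line. This point is 13 mm above the platter's top. Turns with the platter.
- petri_a: Round petri dish with beige filling, 60 mm across and 14 mm high, lying loose at the middle of the platter between three thin steel pins 11 mm high (outermost 37 mm from the axis). Origin at the centre of its underside. To stay within 6 mm of the axis and flat on the platter.
- petri_b: The empty clear petri dish, 66 mm across, 13 mm high, loose on the bench beside the turntable; to be left alone. Origin at the centre of its underside.
- vial_0: The black-capped vial, 23 mm across, 56 mm high, loose on the bench beside the turntable; to be left alone. Origin at the centre of its underside.
- vial_1: The white-capped vial, 23 mm across, 56 mm high, loose on the bench beside the turntable; to be left alone. Origin at the centre of its underside.
- lab_timer: The white bench timer, 66 x 66 x 20 mm, loose on the bench beside the turntable; to be left alone. Origin at the centre of its underside.
- forceps: The steel forceps, 118 mm long in its own y, 11 mm high, loose on the bench beside the turntable; to be left alone. Origin at the centre of its underside.
- filter_ring_0: The black filter ring with the red glass, 36 mm across, 12 mm high, loose on the bench beside the turntable; to be left alone. Origin at the centre of its underside.
- marker_pen: The red and white marker pen, 135 mm long in its own y, 16 mm high, loose on the bench beside the turntable; to be left alone. Origin at the centre of its underside.
Things that resemble listed ones, but are neither listed nor needed, are in the scene too. There is more than one size of the turntable; the job needs the larger.

How it is judged (in metres and radians):
On the way, in this order (a step that is already met when the one before it is completed fails the run):
1. The platter turns by itself, faster than 0.7 rad/s and touched by no part of the robot, for four seconds on end ((velocity of joint platter above 0.7 rad/s or velocity of joint platter below -0.7 rad/s) and contact force between each of the arm, the fingers and platter below 0.05 N), for 4 s.
2. A fingertip has braked it to rest with the zero line at the fork (within 10 mm of the middle of the gap) (horizontal distance between zero_line and fork_gap below 0.01 m and velocity of joint platter between -0.03 and 0.03 rad/s and contact force between the fingers and platter between 0.2 and 30 N), for 0.3 s.
At the end, for the whole second after the job is handed in: The platter is at rest (under 0.03 rad/s) with the outer end of the red zero line within 10 mm of the middle of the fork's gap, a fingertip still rests on the platter (contact force 0.2 to 30 N), and the petri dish lies flat between its pins, within 6 mm of the axis (all of step 2 and horizontal distance between petri_a and axis_top below 0.006 m and z of petri_a in the frame of axis_top below 0.004 m and angle between petri_a's own z axis and vertical below 0.1 rad); the arm keeps its last pose, push and grip.
It fails at once if Once it has been spun, the platter comes to rest away from the fork (zero line more than 12 mm from the middle of the gap) ((value of joint platter above -0.1 rad or value of joint platter below -4.5 rad) and velocity of joint platter between -0.03 and 0.03 rad/s and horizontal distance between zero_line and fork_gap above 0.012 m).
It fails at once if The petri dish is lifted, tipped or pushed out from between its pins (not (horizontal distance between petri_a and axis_top below 0.01 m and z of petri_a in the frame of axis_top below 0.01 m and angle between petri_a's own z axis and vertical below 0.2 rad)).
It fails at once if One of the loose things beside the turntable is moved more than 15 mm (distance of any of petri_b, vial_0, vial_1, lab_timer, forceps, filter_ring_0, marker_pen from where it was at the start of the episode above 0.015 m).
It also fails if it takes over 64 s, if anything falls off the work surface, if the arm or the gripper's body presses on something with over 40 N, if the wrist force passes 120 N, or if a joint passes its speed limit or range.

## Working session

There is one attempt and no reset: what is moved stays moved. The work goes in short steps, Python scripts to look and compute and a tool call to move; the robot and the scene stay as the last step left them, time stands still between calls to the robot, and variables do not carry over. Pictures are saved under pics/ and viewed, and the job is handed in when it is done.

Besides the shell and the picture viewer there is one more tool, called as name(argument=value, ...), one argument or row to a line, values as JSON. jog_arm: Moves the arm, as the interface text tells. Its arguments: {"type":"object","properties":{"commands":{"type":"array"},"grip_force":{"type":"number"}},"required":["commands"]}

```bash
ls; mkdir -p pics; python3 - <<'E'
from bench import bot
import cv2,json
s=bot.observe();print({k:(s[k]) for k in s})
for n in ["scene","top"]:
    p=bot.camera_params(n);print(n,p)
    im=bot.get_image(n);cv2.imwrite(f"pics/{n}0.png",im[:,:,::-1])
E
```

```text
pics
{'t': 0.0, 'qpos': array([-7.66390712e+01,  2.01254163e+01,  9.46786308e+01,  1.14081440e-03,
        6.52657143e+01, -4.84910702e+00]), 'dq': array([-0.0747226 , -0.0124567 , -0.13313061, -0.09533081, -0.00284618,
       -0.08589363]), 'joint_torque': array([ 1.23640046e-05, -5.06103122e+01, -2.91407865e+01, -1.01834612e-04,
        4.54282301e-03,  3.78033690e-05]), 'tool_pos': array([ 171.85298258, -522.31934335,  404.13683351]), 'orientation': array([[ 3.12493226e-01, -9.49919952e-01, -2.63766014e-04],
       [-9.49919215e-01, -3.12493313e-01,  1.18879086e-03],
       [-1.21168127e-03, -1.20932686e-04, -9.99999259e-01]]), 'ft_force': array([-0.06750554, -0.22586135, -0.18837665]), 'moment': array([ 0.05232279, -0.00236092, -0.05814375]), 'gripper_width': 85.52851815848892}
scene {'mtx': array([[504.2453141 ,   0.        , 316.7459466 ],
       [  0.        , 504.2453141 , 196.38432762],
       [  0.        ,   0.        ,   1.        ]]), 'distortion': array([-0.116212,  0.      ,  0.      ,  0.      ,  0.      ]), 'R': array([[-0.53574992, -0.84436862, -0.00369481],
       [-0.41253744,  0.26556701, -0.87137077],
       [ 0.73673936, -0.46531258, -0.49061117]]), 't': array([ 281.23610125,  294.37212533, 1227.1837883 ])}
top {'mtx': array([[439.20162308,   0.        , 315.36746755],
       [  0.        , 439.20162308, 196.06569414],
       [  0.        ,   0.        ,   1.        ]]), 'distortion': array([-0.01882239,  0.        ,  0.        ,  0.        ,  0.        ]), 'R': array([[-0.07013439, -0.99753663,  0.00135256],
       [-0.97735128,  0.06844369, -0.20024967],
       [ 0.1996638 , -0.01536632, -0.97974397]]), 't': array([  25.12773672,  572.07254311, 1089.79578969])}
```

View pics/scene0.png

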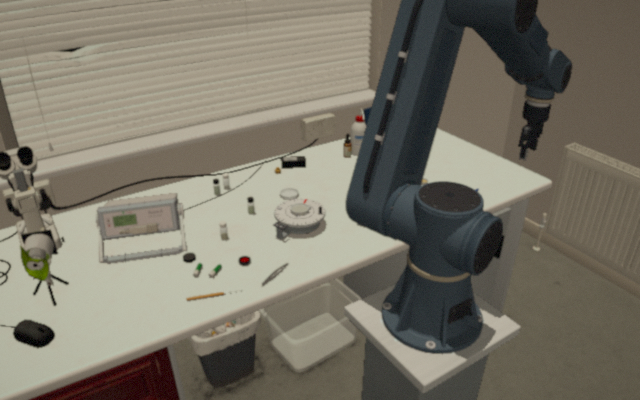

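View pics/top0.png

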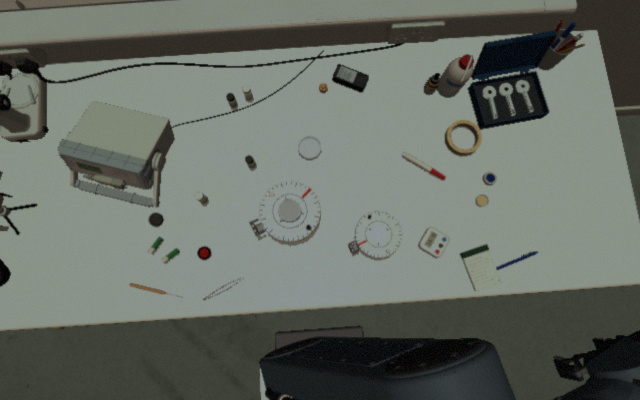

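```bash
cat > h.py <<'E'
import numpy as np,cv2
from bench import bot
def ray(n,px):
    p=bot.camera_params(n);u=cv2.undistortPoints(np.array([[px]],float),p["mtx"],p["distortion"]).reshape(-1)
    R=np.array(p["R"]);t=np.array(p["t"]);return -R.T@t, R.T@np.array([u[0],u[1],1])
def onz(n,px,z):
    c,d=ray(n,px);return c+d*(z-c[2])/d[2]
def proj(n,X):
    p=bot.camera_params(n);return cv2.projectPoints(np.array(X,float).reshape(-1,1,3),cv2.Rodrigues(p["R"])[0],p["t"],p["mtx"],p["distortion"])[0].reshape(-1,2)
E
python3 - <<'E'
from h import *
im=cv2.imread("pics/top0.png")
cr=im[165:285,190:450];cv2.imwrite("pics/topz.png",cv2.resize(cr,None,fx=3,fy=3,interpolation=cv2.INTER_CUBIC))
for n,p,z in [("ctr",(289,211),50),("zero",(307,191),48),("peg",(309,227),72),("fork",(257,228),48),("small",(378,235),40)]:
    print(n,onz("top",p,z).round(1))
E
```

```text
ctr [539.1  56.4  50. ]
zero [589.6   6.   48. ]
peg [490.6   7.   72. ]
fork [500.6 142.1  48. ]
small [ 461.2 -171.    40. ]
```

View pics/topz.png

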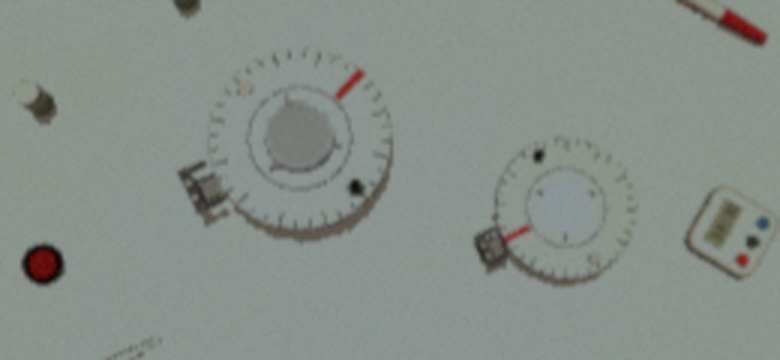

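```bash
python3 - <<'E'
from h import *
im=cv2.imread("pics/top0.png").astype(int)
b,g,r=im[...,0],im[...,1],im[...,2]
red=((r-g>50)&(r-b>50)).astype(np.uint8)
red[:,:280]=0;red[:,330:]=0;red[:170]=0;red[220:]=0
ys,xs=np.nonzero(red);print("red",len(xs))
P=np.array([onz("top",(x,y),48)[:2] for x,y in zip(xs,ys)])
m=P.mean(0);print("red centroid",m.round(1)) # expect r=64
# dark peg
blk=(im.max(2)<45).astype(np.uint8)
for i,(x,y,w,h,a) in enumerate(cv2.connectedComponentsWithStats(blk)[2]): 
    if 240<x<330 and 170<y<250: print("blk",x,y,w,h,a,cv2.connectedComponentsWithStats(blk)[3][i])
peg=onz("top",(308.7,227.3),66)[:2];print("peg",peg.round(1))
# dish grey: 
sub=im[185:235,265:315];print(im[211,255:330].tolist()[::3])
c=onz("top",(290,211.3),48)[:2];print("ctr plat",c.round(1),"r red",np.linalg.norm(m-c),"r peg",np.linalg.norm(peg-c))
for p in [(208,139),(392,139),(300,48),(300,232)]:
    q=onz("top",(p[0]/3+190,p[1]/3+165),48)[:2];print(q.round(1),np.linalg.norm(q-c).round(1))
for nm,p in [("pr1",(204,164)),("pr2",(226,212)),("fork tips near platter",(229,182))]:
    q=onz("top",(p[0]/3+190,p[1]/3+165),48)[:2];d=q-c;print(nm,q.round(1),np.hypot(*d).round(1),np.degrees(np.arctan2(d[1],d[0])).round(1))
for q in (m,peg): d=q-c;print(np.degrees(np.arctan2(d[1],d[0])))
sc=cv2.imread("pics/scene0.png");cv2.imwrite("pics/scz.png",cv2.resize(sc[170:270,200:350],None,fx=5,fy=5,interpolation=cv2.INTER_CUBIC))
E
```

```text
red 26
red centroid [585.5   8.2]
blk 307 226 3 3 9 [308. 227.]
peg [490.6   7.9]
[[144, 149, 140], [142, 147, 139], [143, 147, 138], [144, 147, 138], [145, 147, 138], [144, 149, 138], [142, 145, 136], [145, 149, 140], [123, 125, 120], [115, 121, 119], [119, 124, 121], [119, 125, 121], [116, 122, 119], [118, 124, 121], [118, 124, 121], [120, 122, 117], [145, 145, 137], [131, 134, 126], [145, 148, 138], [146, 150, 141], [142, 148, 138], [122, 127, 118], [139, 145, 136], [145, 147, 140], [145, 148, 139]]
ctr plat [538.5  54. ] r red 65.63581651409935 r peg 66.42184598489936
[544.  134.1] 80.3
[532.8 -26.1] 80.3
[619.9  49.2] 81.5
[457.4  58.7] 81.2
pr1 [522.2 138.5] 86.1 100.9
pr2 [479.1 121.4] 89.9 131.4
fork tips near platter [505.  117.6] 71.9 117.8
-44.24047648149053
-136.0717666259994
```

View pics/scz.png

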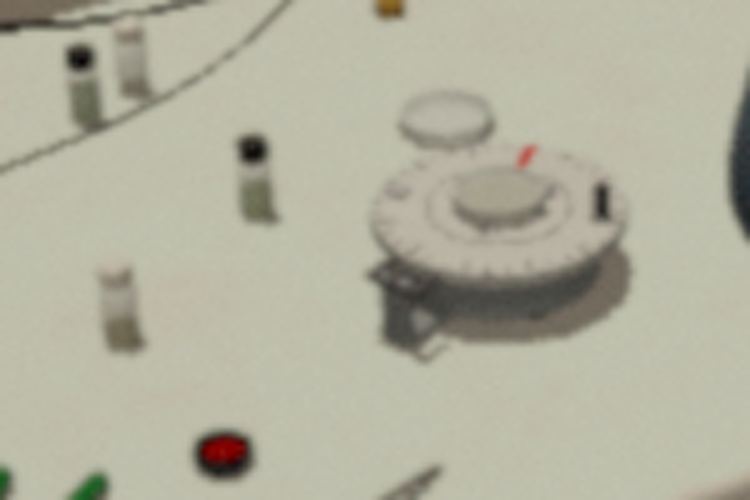

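jog_arm(
  commands=[
    {"offset": [-2.5, -3.1, 0], "dr": [0, 0, 0], "fingers": 0},
    {"offset": [-5, -6.2, 0], "dr": [0, 0, 0], "fingers": 0},
    {"offset": [-7.5, -9.3, 0], "dr": [0, 0, 0], "fingers": 0},
    {"offset": [-10, -12.5, 0], "dr": [0, 0, 0], "fingers": 0},
    {"offset": [-12.5, -15.6, 0], "dr": [0, 0, 0], "fingers": 0},
    {"offset": [-15, -18.8, 0], "dr": [0, 0, 0], "fingers": 0},
    {"offset": [-17.5, -22, 0], "dr": [0, 0, 0], "fingers": 0},
    {"offset": [-20, -25, 0], "dr": [0, 0, 0], "fingers": 0},
    {"offset": [-22.5, -28.2, 0], "dr": [0, 0, 0], "fingers": 0},
    {"offset": [-25, -31.3, 0], "dr": [0, 0, 0], "fingers": 0},
  ],
  grip_force=30,
)

```text
t: 0.93
tool_pos: [391.7, -185.1, 404.5]
orientation: [[0.312, -0.95, -0.0], [-0.95, -0.312, 0.001], [-0.001, -0.0, -1.0]]
ft_force: [0.9, -0.3, 1.5]
gripper_width: -0.0
```

jog_arm(
  commands=[
    {"offset": [-2.5, -3.1, 0], "dr": [0, 0, 0], "fingers": 0},
    {"offset": [-5, -6.2, 0], "dr": [0, 0, 0], "fingers": 0},
    {"offset": [-7.5, -9.3, 0], "dr": [0, 0, 0], "fingers": 0},
    {"offset": [-10, -12.5, 1], "dr": [0, 0, 0], "fingers": 0},
    {"offset": [-11, -14, 3], "dr": [0, 0, 0], "fingers": 0},
    {"offset": [-11.8, -15.1, 5], "dr": [0, 0, 0], "fingers": 0},
    {"offset": [-11.8, -15.1, 7], "dr": [0, 0, 0], "fingers": 0},
    {"offset": [-11.8, -15.1, 8], "dr": [0, 0, 0], "fingers": 0},
    {"offset": [-11.8, -15.1, 8], "dr": [0, 0, 0], "fingers": 0},
    {"offset": [-11.8, -15.1, 8], "dr": [0, 0, 0], "fingers": 0},
  ],
)

```text
t: 1.77
tool_pos: [498.2, -26.1, 324.9]
orientation: [[0.312, -0.95, -0.001], [-0.95, -0.312, 0.001], [-0.001, 0.0, -1.0]]
ft_force: [-0.2, -0.2, -0.3]
gripper_width: -0.0
```

```bash
python3 - <<'E'
from h import *
s=bot.observe();print(s['tool_pos'],s['orientation'].round(4).tolist(),s['ft_force'])
p=bot.camera_params("wrist");print(p)
cv2.imwrite("pics/w1.png",bot.get_image("wrist")[:,:,::-1])
cv2.imwrite("pics/s1.png",bot.get_image("scene")[:,:,::-1])
import pickle;pickle.dump(s,open("w1.pkl","wb"))
sc=cv2.imread("pics/s1.png");cv2.imwrite("pics/s1z.png",cv2.resize(sc[110:260,230:400],None,fx=4,fy=4,interpolation=cv2.INTER_CUBIC))
E
```

```text
[498.19004774 -26.14447442 324.85742328] [[0.3119, -0.9501, -0.0008], [-0.9501, -0.3119, 0.001], [-0.0012, 0.0004, -1.0]] [-0.22854612 -0.20429479 -0.26148509]
{'mtx': array([[346.33618852,   0.        , 317.18829112],
       [  0.        , 346.33618852, 198.67524205],
       [  0.        ,   0.        ,   1.        ]]), 'distortion': array([-0.05498945,  0.        ,  0.        ,  0.        ,  0.        ]), 'tool_from_camera': array([[ 9.99999616e-01,  3.90905911e-04, -7.84149364e-04,
         7.37301909e-01],
       [-1.60783203e-04,  9.61632349e-01,  2.74341393e-01,
        -6.95368092e+01],
       [ 8.61305067e-04, -2.74341161e-01,  9.61632043e-01,
         3.02397555e+01],
       [ 0.00000000e+00,  0.00000000e+00,  0.00000000e+00,
         1.00000000e+00]])}
```

View pics/w1.png

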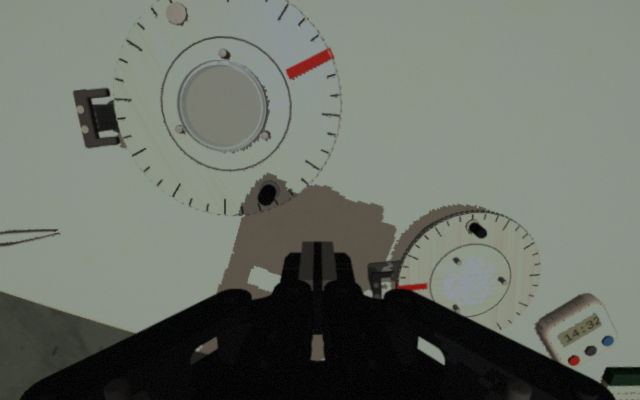

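View pics/s1z.png

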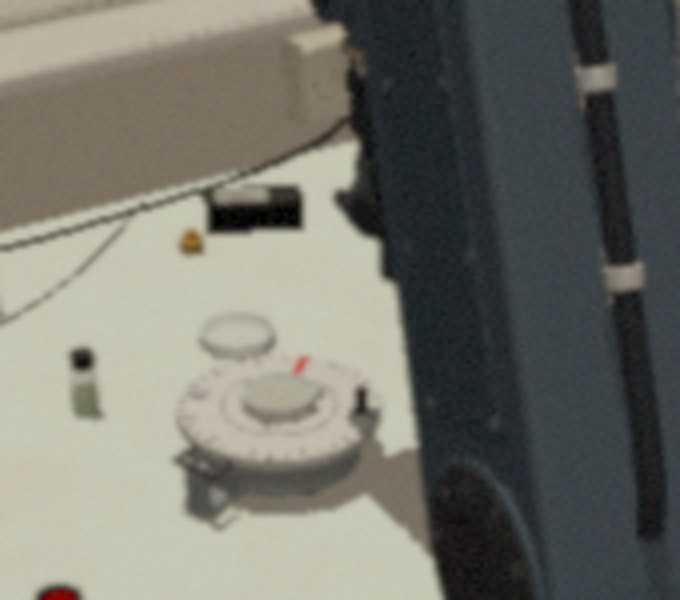

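```bash
cat >> h.py <<'E'
def wray(s,px):
    p=bot.camera_params("wrist");u=cv2.undistortPoints(np.array([[px]],float),p["mtx"],p["distortion"]).reshape(-1)
    T=np.array(p["tool_from_camera"]);R=np.array(s['orientation']);
    return R@T[:3,3]+s['tool_pos'], R@T[:3,:3]@np.array([u[0],u[1],1])
def wz(s,px,z):
    c,d=wray(s,px);return c+d*(z-c[2])/d[2]
def wproj(X):
    p=bot.camera_params("wrist");Y=np.linalg.inv(p["tool_from_camera"])@np.append(X,1)
    return cv2.projectPoints(Y[:3].reshape(1,1,3),np.zeros(3),np.zeros(3),p["mtx"],p["distortion"])[0].ravel()
E
python3 - <<'E'
from h import *
import pickle;s=pickle.load(open("w1.pkl","rb"))
for z in (160,173,186): print(z,[wproj([x,y,z]).round(0).tolist() for x,y in ((-14,-11),(14,-11),(0,-11))])
im=cv2.imread("pics/w1.png")
cv2.imwrite("pics/w1z.png",cv2.resize(im[0:300,60:360],(800,800),interpolation=cv2.INTER_CUBIC)[:600])
cv2.imwrite("pics/w1f.png",cv2.resize(im[225:325,240:400],None,fx=5,fy=5,interpolation=cv2.INTER_CUBIC))
E
```

```text
160 [[281.0, 249.0], [350.0, 249.0], [316.0, 250.0]]
173 [[284.0, 237.0], [347.0, 237.0], [316.0, 237.0]]
186 [[287.0, 227.0], [345.0, 227.0], [316.0, 227.0]]
```

View pics/w1z.png

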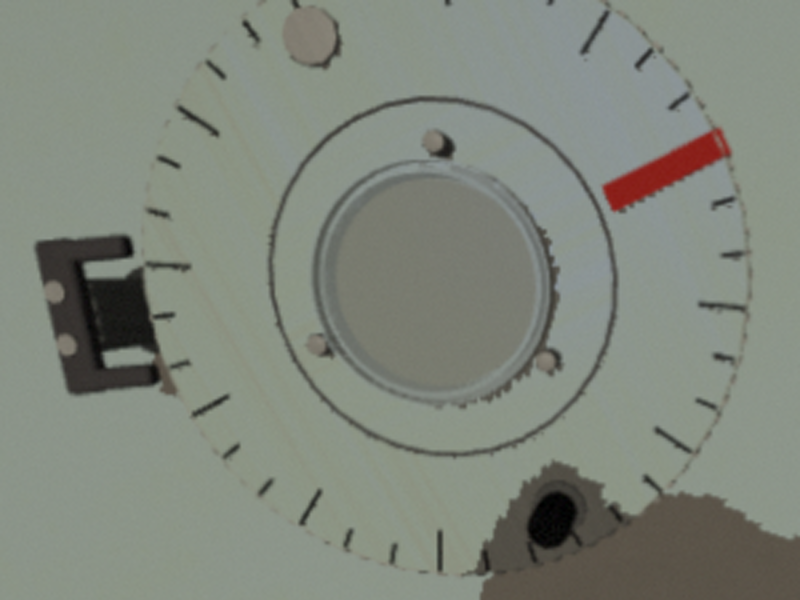

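View pics/w1f.png

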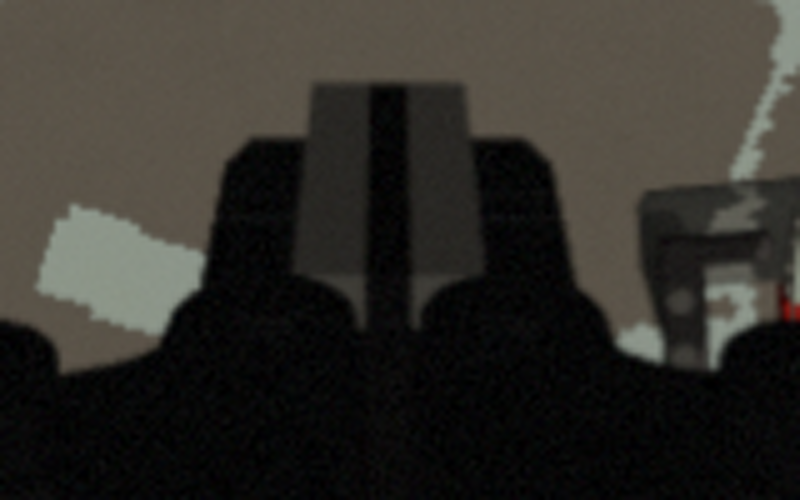

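```bash
python3 - <<'E'
from h import *
import pickle;s=pickle.load(open("w1.pkl","rb"))
f=lambda p,z:wz(s,(p[0]/2.6667+60-.3,p[1]/2.6667-.3),z)[:2]
E=np.array([f(p,48) for p in [(724,130),(731,152),(751,275),(745,308),(145,262),(142,230),(193,410),(440,573),(395,562),(302,523),(611,11),(205,62)]])
A=np.c_[2*E,np.ones(len(E))];x=np.linalg.lstsq(A,(E**2).sum(1),rcond=None)[0];c=x[:2];print("c",c,"r",np.sqrt(x[2]+c@c))
print(np.linalg.norm(E-c,axis=1).round(1))
def pr(n,q):
    d=q-c;print(n,q.round(1),np.hypot(*d).round(1),np.degrees(np.arctan2(d[1],d[0])).round(1))
pr("zero",f((727,142),48));pr("zin",f((611,200),48))
a=f((131,247),48);b=f((157,376),48);pr("p1",a);pr("p2",b);pr("mid",(a+b)/2);print(np.linalg.norm(a-b))
a=f((38,241),48);b=f((72,394),48);pr("o1",a);pr("o2",b);pr("mid",(a+b)/2)
pr("peg",f((553,520),72));pr("dish",f((435,283),62))
E
```

```text
c [541.69462718  54.04872579] r 79.44198024357026
[80.9 80.3 79.4 78.3 79.7 80.4 79.  80.1 79.  79.1 78.  79. ]
zero [596.5  -4.7] 80.4 -47.0
zin [574.2  18.8] 48.0 -47.3
p1 [525.3 135.8] 83.3 101.4
p2 [493.9 123.1] 84.0 124.7
mid [509.6 129.4] 81.9 113.1
33.83057346976884
o1 [519.3 160.6] 108.9 101.8
o2 [481.7 145.4] 109.3 123.3
mid [500.5 153. ] 107.2 112.6
peg [496.1   8.1] 64.8 -134.8
dish [541.9  52.9] 1.1 -80.4
```

jog_arm(
  commands=[
    {"offset": [-1.5, 1, 0], "dr": [0, 0, 0], "fingers": 0},
    {"offset": [-3, 2, 0], "dr": [0, 0, 0], "fingers": 0},
    {"offset": [-5, 3.2, 0], "dr": [0, 0, 0], "fingers": 0},
    {"offset": [-6.3, 3.5, 1], "dr": [0, 0, 0], "fingers": 0},
    {"offset": [-6.3, 3.5, 3.5], "dr": [0, 0, 0], "fingers": 0},
    {"offset": [-6.3, 3.5, 6.5], "dr": [0, 0, 0], "fingers": 0},
    {"offset": [-6.3, 3.5, 9.5], "dr": [0, 0, 0], "fingers": 0},
    {"offset": [-6.3, 3.5, 11.5], "dr": [0, 0, 0], "fingers": 0},
    {"offset": [-6.3, 3.5, 12], "dr": [0, 0, 0], "fingers": 0},
    {"offset": [-6.3, 3.5, 12], "dr": [0, 0, 0], "fingers": 0},
  ],
)

```text
t: 2.7
tool_pos: [445.8, 22.5, 205.7]
orientation: [[0.311, -0.95, 0.0], [-0.95, -0.311, 0.001], [-0.001, -0.001, -1.0]]
ft_force: [-0.1, 0.6, 0.1]
gripper_width: -0.1
```

```bash
python3 - <<'E'
from h import *
s=bot.observe();print(s['tool_pos'],s['ft_force'])
cv2.imwrite("pics/w2.png",bot.get_image("wrist")[:,:,::-1])
cv2.imwrite("pics/t2.png",bot.get_image("top")[:,:,::-1])
E
```

```text
[445.80940658  22.53609014 205.68451873] [-0.10570591  0.6489667   0.14260076]
```

View pics/w2.png

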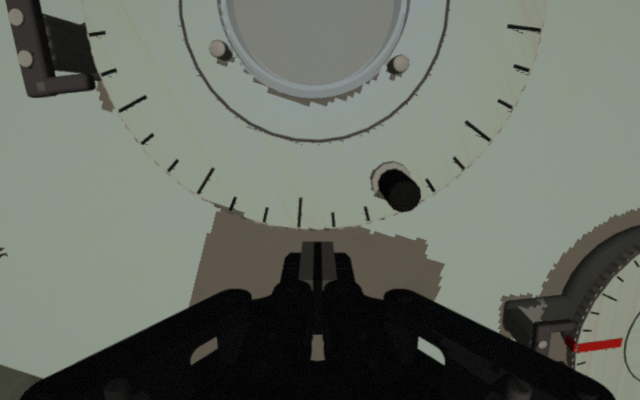

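View pics/t2.png

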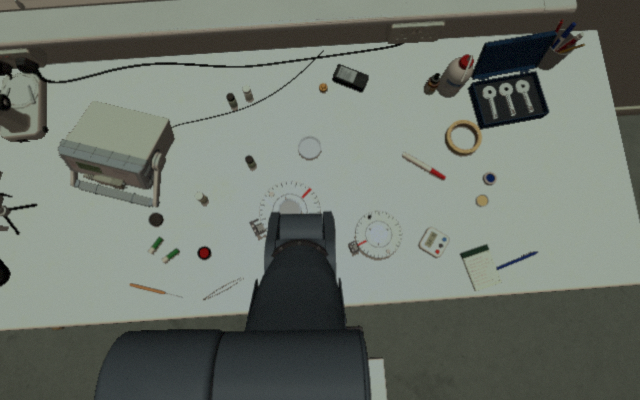

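jog_arm(
  commands=[
    {"offset": [0, -0.3, 0], "dr": [0, 0, 0], "fingers": 0},
    {"offset": [0, -0.6, 0], "dr": [0, 0, 0], "fingers": 0},
    {"offset": [0, -0.8, 0], "dr": [0, 0, 0], "fingers": 0},
    {"offset": [0, -0.9, 0], "dr": [0, 0, 0], "fingers": 0},
    {"offset": [0, -0.9, 0], "dr": [0, 0, 0], "fingers": 0},
    {"offset": [0, -0.9, 0], "dr": [0, 0, 0], "fingers": 0},
    {"offset": [0, -0.9, 0], "dr": [0, 0, 0], "fingers": 0},
    {"offset": [0, -0.9, 0], "dr": [0, 0, 0], "fingers": 0},
    {"offset": [0, -0.9, 0], "dr": [0, 0, 0], "fingers": 0},
    {"offset": [0, -0.9, 0], "dr": [0, 0, 0], "fingers": 0},
  ],
)

```text
t: 3.63
tool_pos: [454.5, 25.4, 207.5]
orientation: [[0.311, -0.95, 0.002], [-0.95, -0.311, 0.001], [0.0, -0.002, -1.0]]
ft_force: [-5.0, -1.1, 3.8]
gripper_width: 0.1
```

```bash
python3 - <<'E'
from h import *
s=bot.observe();print(s['tool_pos'],s['ft_force'])
E
```

```text
[454.52913354  25.43724733 207.47781745] [-5.03500325 -1.132856    3.75203645]
```

jog_arm(
  commands=[
    {"offset": [0, -0.1, 0.15], "dr": [0, 0, 0], "fingers": 0},
    {"offset": [0, -0.2, 0.15], "dr": [0, 0, 0], "fingers": 0},
    {"offset": [0, -0.2, 0.15], "dr": [0, 0, 0], "fingers": 0},
    {"offset": [0, -0.2, 0.15], "dr": [0, 0, 0], "fingers": 0},
    {"offset": [0, -0.2, 0.15], "dr": [0, 0, 0], "fingers": 0},
    {"offset": [0, -0.2, 0.15], "dr": [0, 0, 0], "fingers": 0},
    {"offset": [0, -0.2, 0.15], "dr": [0, 0, 0], "fingers": 0},
    {"offset": [0, -0.2, 0.15], "dr": [0, 0, 0], "fingers": 0},
    {"offset": [0, -0.2, 0.15], "dr": [0, 0, 0], "fingers": 0},
    {"offset": [0, -0.2, 0.15], "dr": [0, 0, 0], "fingers": 0},
  ],
)

```text
t: 4.47
tool_pos: [455.2, 26.0, 206.0]
orientation: [[0.312, -0.95, -0.003], [-0.95, -0.312, 0.0], [-0.001, 0.003, -1.0]]
ft_force: [-9.8, -3.3, 6.7]
gripper_width: -0.2
```

```bash
python3 - <<'E'
from h import *
s=bot.observe();print(s['tool_pos'],s['ft_force'])
cv2.imwrite("pics/w3.png",bot.get_image("wrist")[:,:,::-1])
E
```

```text
[455.22575649  26.0013091  206.04542922] [-9.82665153 -3.2965654   6.69603027]
```

View pics/w3.png

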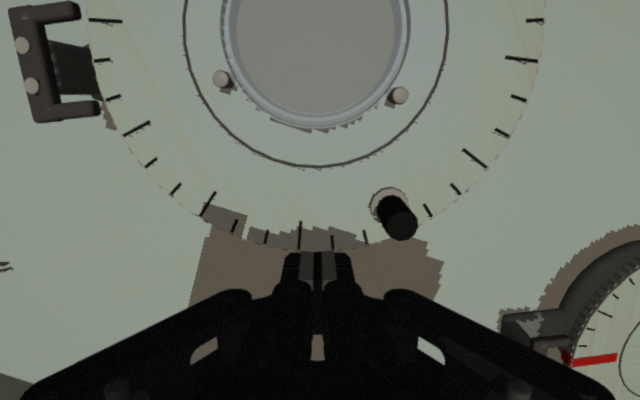

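jog_arm(
  commands=[
    {"offset": [0, 0.7, 0], "dr": [0, 0, 0], "fingers": 0},
    {"offset": [0, 1, -2.5], "dr": [0, 0, 0], "fingers": 0},
    {"offset": [0, 1, -5.5], "dr": [0, 0, 0], "fingers": 0},
    {"offset": [1.5, 0.5, -7], "dr": [0, 0, 0], "fingers": 0},
    {"offset": [4, -1, -7], "dr": [0, 0, 0], "fingers": 0},
    {"offset": [6, -2.5, -7], "dr": [0, 0, 0], "fingers": 0},
    {"offset": [6.5, -2.8, -6], "dr": [0, 0, 0], "fingers": 0},
    {"offset": [6.5, -2.8, -4], "dr": [0, 0, 0], "fingers": 0},
    {"offset": [6.5, -2.8, -2.5], "dr": [0, 0, 0], "fingers": 0},
    {"offset": [6.5, -2.8, -2.3], "dr": [0, 0, 0], "fingers": 0},
  ],
)

```text
t: 5.35
tool_pos: [501.1, -26.9, 226.7]
orientation: [[0.312, -0.95, -0.006], [-0.95, -0.312, 0.001], [-0.003, 0.006, -1.0]]
ft_force: [0.1, 0.2, -0.5]
gripper_width: -0.4
```

```bash
python3 - <<'E'
from h import *
s=bot.observe();print(s['t'],s['tool_pos'],s['ft_force'],s['orientation'].round(4).tolist())
cv2.imwrite("pics/w4.png",bot.get_image("wrist")[:,:,::-1])
E
```

```text
5.35 [501.14685228 -26.8681273  226.65926101] [ 0.09519732  0.20268632 -0.49933082] [[0.3117, -0.9502, -0.0065], [-0.9502, -0.3117, 0.0009], [-0.0029, 0.0059, -1.0]]
```

View pics/w4.png

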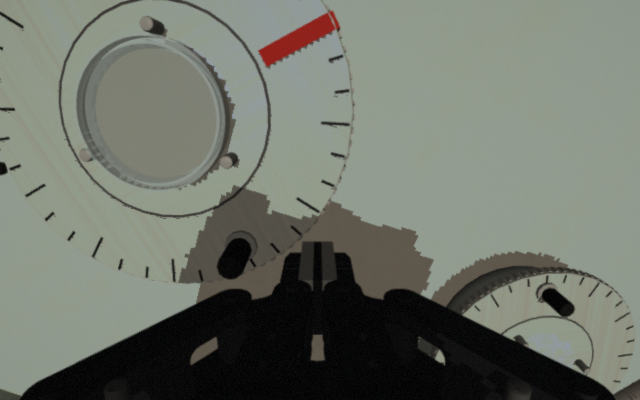

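jog_arm(
  commands=[
    {"offset": [-0.8, 0, 0], "dr": [0, 0, 0], "fingers": 0},
    {"offset": [-2.0, 0, 0], "dr": [0, 0, 0], "fingers": 0},
    {"offset": [-3.3, 0, 0], "dr": [0, 0, 0], "fingers": 0},
    {"offset": [-4.6, 0, 0], "dr": [0, 0, 0], "fingers": 0},
    {"offset": [-5.8, 0, 0], "dr": [0, 0, 0], "fingers": 0},
    {"offset": [-5.5, 0, -1.5], "dr": [0, 0, 0], "fingers": 0},
    {"offset": [-5.5, 0.5, -4], "dr": [0, 0, 0], "fingers": 0},
    {"offset": [-5.5, 1.5, -6], "dr": [0, 0, 0], "fingers": 0},
    {"offset": [-5.8, 2.8, -6.5], "dr": [0, 0, 0], "fingers": 0},
    {"offset": [-6.1, 3.6, -6.5], "dr": [0, 0, 0], "fingers": 0},
  ],
)

```text
t: 6.23
tool_pos: [447.7, 20.6, 294.4]
orientation: [[0.313, -0.95, -0.003], [-0.95, -0.313, 0.001], [-0.002, 0.003, -1.0]]
ft_force: [1.0, -0.2, -0.2]
gripper_width: 0.2
```

```bash
python3 - <<'E'
from h import *
import pickle
s=bot.observe();print(s['t'],s['tool_pos'],s['ft_force'])
a=bot.get_image("wrist")
s2=bot.observe();b=bot.get_image("wrist");print(s2['t'],s2['tool_pos'])
cv2.imwrite("pics/w5.png",np.hstack([cv2.resize(i[:,:,::-1],(400,250)) for i in (a,b)]))
cv2.imwrite("pics/w5a.png",a[:,:,::-1]);cv2.imwrite("pics/w5b.png",b[:,:,::-1]);pickle.dump((s,s2),open("w5.pkl","wb"))
E
```

```text
6.2333 [447.74994278  20.64352492 294.38333216] [ 1.04443696 -0.1535946  -0.1562209 ]
6.2833 [446.50578025  20.72563447 293.26093123]
```

View pics/w5.png

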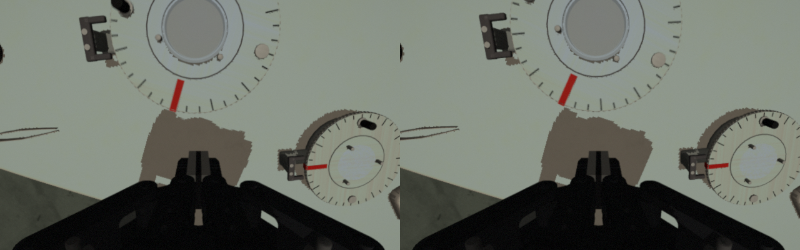

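```bash
cat >> h.py <<'E'
C=np.array([541.,54.])
def zang(s,im):
    im=im.astype(int);m=((im[...,0]-im[...,1]>50)&(im[...,0]-im[...,2]>50)).astype(np.uint8)
    n,l,st,ce=cv2.connectedComponentsWithStats(m);best=None
    for i in range(1,n):
        if st[i][4]<20: continue
        q=wz(s,ce[i],48)[:2]-C
        if 45<np.hypot(*q)<90: best=(round(float(np.degrees(np.arctan2(q[1],q[0]))),2),round(float(np.hypot(*q)),1),int(st[i][4]))
    return best
E
python3 - <<'E'
from h import *
import pickle
S=pickle.load(open("w5.pkl","rb"))
for s,f in zip(S,"ab"): print(s['t'],zang(s,cv2.imread(f"pics/w5{f}.png")[:,:,::-1]))
E
```

```text
6.2333 (-178.98, 64.5, 551)
6.2833 (171.66, 64.3, 572)
```

jog_arm(
  commands=[
    {"offset": [-0.2, -0.1, 1], "dr": [0, 0, 0], "fingers": 0},
    {"offset": [-0.2, -0.1, 2], "dr": [0, 0, 0], "fingers": 0},
    {"offset": [-0.2, -0.1, 3], "dr": [0, 0, 0], "fingers": 0},
    {"offset": [-0.2, -0.1, 4], "dr": [0, 0, 0], "fingers": 0},
    {"offset": [-0.2, -0.1, 5], "dr": [0, 0, 0], "fingers": 0},
    {"offset": [-0.2, -0.1, 6], "dr": [0, 0, 0], "fingers": 0},
    {"offset": [-0.2, -0.1, 7], "dr": [0, 0, 0], "fingers": 0},
    {"offset": [-0.2, -0.1, 8], "dr": [0, 0, 0], "fingers": 0},
    {"offset": [-0.2, -0.1, 8.7], "dr": [0, 0, 0], "fingers": 0},
    {"offset": [-0.2, -0.1, 8.7], "dr": [0, 0, 0], "fingers": 0},
  ],
)

```text
t: 7.17
tool_pos: [446.8, 22.9, 204.4]
orientation: [[0.312, -0.95, -0.008], [-0.95, -0.312, 0.001], [-0.004, 0.008, -1.0]]
ft_force: [-0.3, -0.2, 0.1]
gripper_width: 0.0
```

```bash
cat > look.py <<'E'
from h import *
import sys
k=sys.argv[1]
s=bot.observe();a=bot.get_image("wrist")
print(round(s['t'],3),s['tool_pos'].round(1),s['ft_force'].round(1),zang(s,a))
d=s['tool_pos'][:2]-C;print("n",-.95*d[0]-.312*d[1])
cv2.imwrite(f"pics/l{k}.png",a[:,:,::-1])
E
python3 look.py 1
```

```text
7.167 [446.8  22.9 204.4] [-0.3 -0.2  0.1] None
n 99.16076344318861
```

View pics/l1.png

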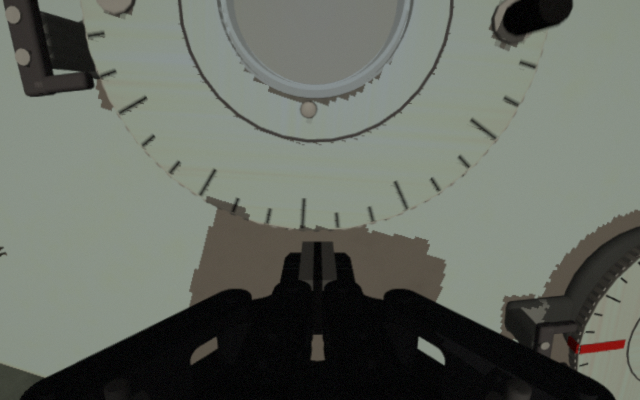

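jog_arm(
  commands=[
    {"offset": [0, 0, 0], "dr": [0, 0, 0], "fingers": 0},
    {"offset": [0, 0, 0], "dr": [0, 0, 0], "fingers": 0},
    {"offset": [0, 0, 0], "dr": [0, 0, 0], "fingers": 0},
    {"offset": [0, 0, 0], "dr": [0, 0, 0], "fingers": 0},
    {"offset": [0, 0, 0], "dr": [0, 0, 0], "fingers": 0},
    {"offset": [0, 0, 0], "dr": [0, 0, 0], "fingers": 0},
    {"offset": [0, 0, 0], "dr": [0, 0, 0], "fingers": 0},
    {"offset": [0, 0, 0], "dr": [0, 0, 0], "fingers": 0},
    {"offset": [0, 0, 0], "dr": [0, 0, 0], "fingers": 0},
    {"offset": [0, 0, 0], "dr": [0, 0, 0], "fingers": 0},
  ],
)

```text
t: 8.05
tool_pos: [447.1, 22.9, 205.2]
orientation: [[0.312, -0.95, -0.008], [-0.95, -0.312, 0.001], [-0.003, 0.007, -1.0]]
ft_force: [0.9, -0.8, -0.3]
gripper_width: 0.2
```

```bash
python3 look.py 2;python3 look.py 2b
```

```text
8.05 [447.1  22.9 205.2] [ 0.9 -0.8 -0.3] (-129.12, 63.6, 1569)
n 98.95655061521109
8.1 [447.1  22.9 205.2] [-0.8 -0.   0.6] (-136.81, 63.5, 1543)
n 98.9471325828981
```

jog_arm(
  commands=[
    {"offset": [0, 0, 0], "dr": [0, 0, 0], "fingers": 0},
    {"offset": [0, 0, 0], "dr": [0, 0, 0], "fingers": 0},
    {"offset": [0, 0, 0], "dr": [0, 0, 0], "fingers": 0},
    {"offset": [0, 0, 0], "dr": [0, 0, 0], "fingers": 0},
    {"offset": [0, 0, 0], "dr": [0, 0, 0], "fingers": 0},
    {"offset": [0, 0, 0], "dr": [0, 0, 0], "fingers": 0},
    {"offset": [0, 0, 0], "dr": [0, 0, 0], "fingers": 0},
    {"offset": [0, 0, 0], "dr": [0, 0, 0], "fingers": 0},
    {"offset": [0, 0, 0], "dr": [0, 0, 0], "fingers": 0},
    {"offset": [0, 0, 0], "dr": [0, 0, 0], "fingers": 0},
  ],
)

```text
t: 8.98
tool_pos: [447.1, 22.9, 205.1]
orientation: [[0.312, -0.95, -0.008], [-0.95, -0.312, 0.001], [-0.003, 0.007, -1.0]]
ft_force: [0.1, -0.9, 0.3]
gripper_width: 0.0
```

```bash
python3 look.py 3;python3 look.py 3b
```

```text
8.983 [447.1  22.9 205.1] [ 0.1 -0.9  0.3] None
n 98.96246921019755
9.033 [447.1  22.9 205.2] [-0.7 -0.1 -0.2] None
n 98.95914056427586
```

jog_arm(
  commands=[
    {"offset": [0, 0, 0], "dr": [0, 0, 0], "fingers": 0},
    {"offset": [0, 0, 0], "dr": [0, 0, 0], "fingers": 0},
    {"offset": [0, 0, 0], "dr": [0, 0, 0], "fingers": 0},
    {"offset": [0, 0, 0], "dr": [0, 0, 0], "fingers": 0},
    {"offset": [0, 0, 0], "dr": [0, 0, 0], "fingers": 0},
    {"offset": [0, 0, 0], "dr": [0, 0, 0], "fingers": 0},
    {"offset": [0, 0, 0], "dr": [0, 0, 0], "fingers": 0},
    {"offset": [0, 0, 0], "dr": [0, 0, 0], "fingers": 0},
    {"offset": [0, 0, 0], "dr": [0, 0, 0], "fingers": 0},
    {"offset": [0, 0, 0], "dr": [0, 0, 0], "fingers": 0},
  ],
)

```text
t: 9.92
tool_pos: [447.1, 22.9, 205.2]
orientation: [[0.312, -0.95, -0.008], [-0.95, -0.312, 0.001], [-0.003, 0.007, -1.0]]
ft_force: [-0.0, 0.1, 0.5]
gripper_width: 0.0
```

```bash
python3 look.py 4;python3 look.py 4b
```

```text
9.917 [447.1  22.9 205.2] [-0.   0.1  0.5] None
n 98.9565298830067
9.967 [447.1  22.9 205.2] [-1.1  0.5 -0.1] None
n 98.94209284470006
```

jog_arm(
  commands=[
    {"offset": [0, 0, 0], "dr": [0, 0, 0], "fingers": 0},
    {"offset": [0, 0, 0], "dr": [0, 0, 0], "fingers": 0},
    {"offset": [0, 0, 0], "dr": [0, 0, 0], "fingers": 0},
    {"offset": [0, 0, 0], "dr": [0, 0, 0], "fingers": 0},
    {"offset": [0, 0, 0], "dr": [0, 0, 0], "fingers": 0},
    {"offset": [0, 0, 0], "dr": [0, 0, 0], "fingers": 0},
    {"offset": [0, 0, 0], "dr": [0, 0, 0], "fingers": 0},
    {"offset": [0, 0, 0], "dr": [0, 0, 0], "fingers": 0},
    {"offset": [0, 0, 0], "dr": [0, 0, 0], "fingers": 0},
    {"offset": [0, 0, 0], "dr": [0, 0, 0], "fingers": 0},
  ],
)

```text
t: 10.85
tool_pos: [447.1, 22.9, 205.2]
orientation: [[0.312, -0.95, -0.008], [-0.95, -0.312, 0.001], [-0.003, 0.007, -1.0]]
ft_force: [0.0, 0.2, 0.5]
gripper_width: 0.1
```

```bash
python3 look.py 5
```

```text
10.85 [447.1  22.9 205.2] [0.  0.2 0.5] (-137.63, 63.6, 1560)
n 98.95450208136815
```

jog_arm(
  commands=[
    {"offset": [0, 0, 0], "dr": [0, 0, 0], "fingers": 0},
    {"offset": [0, 0, 0], "dr": [0, 0, 0], "fingers": 0},
    {"offset": [0, 0, 0], "dr": [0, 0, 0], "fingers": 0},
    {"offset": [0, 0, 0], "dr": [0, 0, 0], "fingers": 0},
    {"offset": [0, 0, 0], "dr": [0, 0, 0], "fingers": 0},
    {"offset": [0, 0, 0], "dr": [0, 0, 0], "fingers": 0},
    {"offset": [0, 0, 0], "dr": [0, 0, 0], "fingers": 0},
    {"offset": [0, 0, 0], "dr": [0, 0, 0], "fingers": 0},
    {"offset": [0, 0, 0], "dr": [0, 0, 0], "fingers": 0},
    {"offset": [0, 0, 0], "dr": [0, 0, 0], "fingers": 0},
  ],
)

```text
t: 11.73
tool_pos: [447.1, 22.9, 205.2]
orientation: [[0.312, -0.95, -0.008], [-0.95, -0.312, 0.001], [-0.003, 0.007, -1.0]]
ft_force: [0.5, -0.4, 0.5]
gripper_width: -0.3
```

```bash
python3 look.py 6
```

```text
11.733 [447.1  22.9 205.2] [ 0.5 -0.4  0.5] (130.16, 64.6, 1828)
n 98.955177899258
```

jog_arm(
  commands=[
    {"offset": [0, 0, 0], "dr": [0, 0, 0], "fingers": 0},
    {"offset": [0, 0, 0], "dr": [0, 0, 0], "fingers": 0},
    {"offset": [0, 0, 0], "dr": [0, 0, 0], "fingers": 0},
    {"offset": [0, 0, 0], "dr": [0, 0, 0], "fingers": 0},
    {"offset": [0, 0, 0], "dr": [0, 0, 0], "fingers": 0},
    {"offset": [0, 0, 0], "dr": [0, 0, 0], "fingers": 0},
    {"offset": [0, 0, 0], "dr": [0, 0, 0], "fingers": 0},
    {"offset": [0, 0, 0], "dr": [0, 0, 0], "fingers": 0},
    {"offset": [0, 0, 0], "dr": [0, 0, 0], "fingers": 0},
    {"offset": [0, 0, 0], "dr": [0, 0, 0], "fingers": 0},
  ],
)

```text
t: 12.62
tool_pos: [447.1, 22.9, 205.2]
orientation: [[0.312, -0.95, -0.008], [-0.95, -0.312, 0.001], [-0.003, 0.007, -1.0]]
ft_force: [0.9, -0.1, 0.5]
gripper_width: 0.2
```

```bash
python3 look.py 7
```

```text
12.617 [447.1  22.9 205.2] [ 0.9 -0.1  0.5] None
n 98.9431947807188
```

jog_arm(
  commands=[
    {"offset": [0, 0, 0], "dr": [0, 0, 0], "fingers": 0},
    {"offset": [0, 0, 0], "dr": [0, 0, 0], "fingers": 0},
    {"offset": [0, 0, 0], "dr": [0, 0, 0], "fingers": 0},
    {"offset": [0, 0, 0], "dr": [0, 0, 0], "fingers": 0},
    {"offset": [0, 0, 0], "dr": [0, 0, 0], "fingers": 0},
    {"offset": [0, 0, 0], "dr": [0, 0, 0], "fingers": 0},
    {"offset": [0, 0, 0], "dr": [0, 0, 0], "fingers": 0},
    {"offset": [0, 0, 0], "dr": [0, 0, 0], "fingers": 0},
    {"offset": [0, 0, 0], "dr": [0, 0, 0], "fingers": 0},
    {"offset": [0, 0, 0], "dr": [0, 0, 0], "fingers": 0},
  ],
)

```text
t: 13.5
tool_pos: [447.1, 22.9, 205.2]
orientation: [[0.312, -0.95, -0.008], [-0.95, -0.312, 0.001], [-0.003, 0.007, -1.0]]
ft_force: [0.1, 0.4, 0.0]
gripper_width: 0.3
```

```bash
python3 look.py 8
```

```text
13.5 [447.1  22.9 205.2] [0.1 0.4 0. ] None
n 98.96079347535361
```

jog_arm(
  commands=[
    {"offset": [0, 0, 0], "dr": [0, 0, 0], "fingers": 0},
    {"offset": [0, 0, 0], "dr": [0, 0, 0], "fingers": 0},
    {"offset": [0, 0, 0], "dr": [0, 0, 0], "fingers": 0},
    {"offset": [0, 0, 0], "dr": [0, 0, 0], "fingers": 0},
    {"offset": [0, 0, 0], "dr": [0, 0, 0], "fingers": 0},
    {"offset": [0, 0, 0], "dr": [0, 0, 0], "fingers": 0},
    {"offset": [0, 0, 0], "dr": [0, 0, 0], "fingers": 0},
    {"offset": [0, 0, 0], "dr": [0, 0, 0], "fingers": 0},
    {"offset": [0, 0, 0], "dr": [0, 0, 0], "fingers": 0},
    {"offset": [0, 0, 0], "dr": [0, 0, 0], "fingers": 0},
  ],
)

```text
t: 14.38
tool_pos: [447.0, 22.9, 205.2]
orientation: [[0.312, -0.95, -0.008], [-0.95, -0.312, 0.001], [-0.003, 0.007, -1.0]]
ft_force: [0.4, 0.3, -0.3]
gripper_width: 0.2
```

```bash
python3 look.py 9
```

```text
14.383 [447.   22.9 205.2] [ 0.4  0.3 -0.3] (-85.86, 63.7, 1937)
n 98.966251824903
```

jog_arm(
  commands=[
    {"offset": [0, -0.1, 0], "dr": [0, 0, 0], "fingers": 0},
    {"offset": [0, -0.2, 0], "dr": [0, 0, 0], "fingers": 0},
    {"offset": [0, -0.3, 0], "dr": [0, 0, 0], "fingers": 0},
    {"offset": [0, -0.4, 0], "dr": [0, 0, 0], "fingers": 0},
    {"offset": [0, -0.4, 0], "dr": [0, 0, 0], "fingers": 0},
    {"offset": [0, -0.4, 0], "dr": [0, 0, 0], "fingers": 0},
    {"offset": [0, -0.4, 0], "dr": [0, 0, 0], "fingers": 0},
    {"offset": [0, -0.4, 0], "dr": [0, 0, 0], "fingers": 0},
    {"offset": [0, -0.4, 0], "dr": [0, 0, 0], "fingers": 0},
    {"offset": [0, -0.4, 0], "dr": [0, 0, 0], "fingers": 0},
  ],
)

```text
t: 15.27
tool_pos: [450.8, 24.1, 205.1]
orientation: [[0.312, -0.95, -0.008], [-0.95, -0.312, 0.001], [-0.003, 0.007, -1.0]]
ft_force: [-0.1, -0.6, 0.4]
gripper_width: -0.0
```

```bash
python3 look.py 10
```

```text
15.267 [450.8  24.1 205.1] [-0.1 -0.6  0.4] (-140.58, 63.6, 1521)
n 94.97972834923605
```

jog_arm(
  commands=[
    {"offset": [0, 0, 0], "dr": [0, 0, 0], "fingers": 0},
    {"offset": [0, 0, 0], "dr": [0, 0, 0], "fingers": 0},
    {"offset": [0, 0, 0], "dr": [0, 0, 0], "fingers": 0},
    {"offset": [0, 0, 0], "dr": [0, 0, 0], "fingers": 0},
    {"offset": [0, 0, 0], "dr": [0, 0, 0], "fingers": 0},
    {"offset": [0, 0, 0], "dr": [0, 0, 0], "fingers": 0},
    {"offset": [0, 0, 0], "dr": [0, 0, 0], "fingers": 0},
    {"offset": [0, 0, 0], "dr": [0, 0, 0], "fingers": 0},
    {"offset": [0, 0, 0], "dr": [0, 0, 0], "fingers": 0},
    {"offset": [0, 0, 0], "dr": [0, 0, 0], "fingers": 0},
  ],
)

```text
t: 16.15
tool_pos: [450.8, 24.1, 205.1]
orientation: [[0.312, -0.95, -0.008], [-0.95, -0.312, 0.001], [-0.003, 0.007, -1.0]]
ft_force: [-1.4, -0.0, -0.9]
gripper_width: -0.3
```

```bash
python3 look.py 11
```

```text
16.15 [450.8  24.1 205.1] [-1.4 -0.  -0.9] (172.96, 63.7, 1499)
n 94.98475846010567
```

View pics/l11.png

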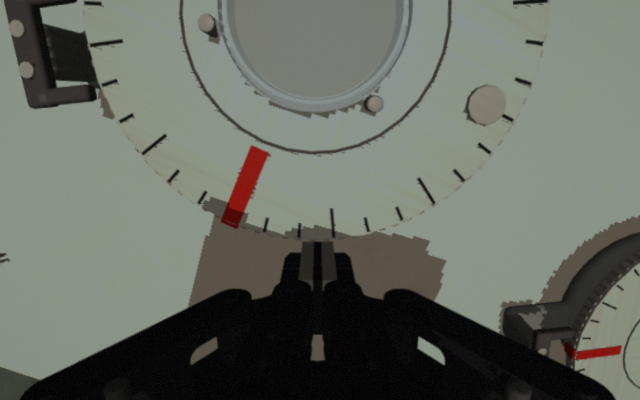

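jog_arm(
  commands=[
    {"offset": [0, 0, 0], "dr": [0, 0, 0], "fingers": 0},
    {"offset": [0, 0, 0], "dr": [0, 0, 0], "fingers": 0},
    {"offset": [0, 0, 0], "dr": [0, 0, 0], "fingers": 0},
    {"offset": [0, 0, 0], "dr": [0, 0, 0], "fingers": 0},
    {"offset": [0, 0, 0], "dr": [0, 0, 0], "fingers": 0},
    {"offset": [0, 0, 0], "dr": [0, 0, 0], "fingers": 0},
    {"offset": [0, 0, 0], "dr": [0, 0, 0], "fingers": 0},
    {"offset": [0, 0, 0], "dr": [0, 0, 0], "fingers": 0},
    {"offset": [0, 0, 0], "dr": [0, 0, 0], "fingers": 0},
    {"offset": [0, 0, 0], "dr": [0, 0, 0], "fingers": 0},
  ],
)

```text
t: 17.03
tool_pos: [450.8, 24.1, 205.1]
orientation: [[0.312, -0.95, -0.008], [-0.95, -0.312, 0.001], [-0.003, 0.007, -1.0]]
ft_force: [-0.3, 0.3, -0.3]
gripper_width: 0.1
```

```bash
python3 look.py 12
```

```text
17.033 [450.8  24.1 205.1] [-0.3  0.3 -0.3] (134.14, 64.5, 1769)
n 94.9760579357673
```

View pics/l12.png

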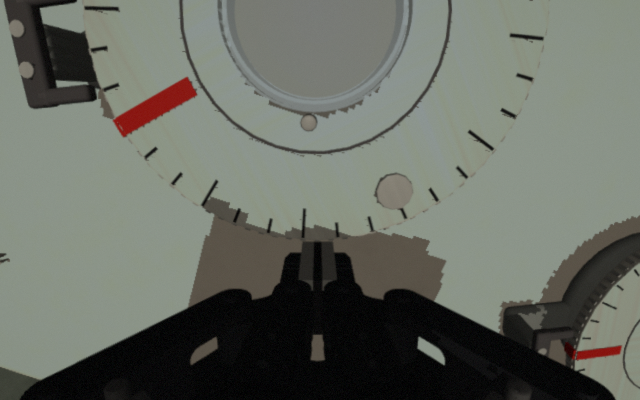

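```bash
python3 - <<'E'
from h import *
import pickle
s={'tool_pos':np.array([450.8,24.1,205.1]),'orientation':np.array([[0.312,-0.95,-0.008],[-0.95,-0.312,0.001],[-0.003,0.007,-1.0]])}
for n,p in (("lower prong end",(94,95)),("tip out corner",(28,108)),("zero end",(120,128)),("edge bottom",(303,238))):
    d=wz(s,p,48)[:2]-C;print(n,np.hypot(*d).round(1),np.degrees(np.arctan2(d[1],d[0])).round(1))
E
```

```text
lower prong end 83.5 124.8
tip out corner 110.3 122.8
zero end 80.4 134.7
edge bottom 79.1 -165.6
```

jog_arm(
  commands=[
    {"offset": [0, -0.1, 0], "dr": [0, 0, 0], "fingers": 0},
    {"offset": [0, -0.1, 0], "dr": [0, 0, 0], "fingers": 0},
    {"offset": [0, -0.1, 0], "dr": [0, 0, 0], "fingers": 0},
    {"offset": [0, -0.1, 0], "dr": [0, 0, 0], "fingers": 0},
    {"offset": [0, -0.1, 0], "dr": [0, 0, 0], "fingers": 0},
    {"offset": [0, -0.6, 0], "dr": [0, 0, 0], "fingers": 0},
    {"offset": [0, -0.6, 0], "dr": [0, 0, 0], "fingers": 0},
    {"offset": [0, -0.6, 0], "dr": [0, 0, 0], "fingers": 0},
    {"offset": [0, -0.6, 0], "dr": [0, 0, 0], "fingers": 0},
    {"offset": [0, -0.6, 0], "dr": [0, 0, 0], "fingers": 0},
  ],
)

```text
t: 17.92
tool_pos: [456.2, 26.0, 204.8]
orientation: [[0.312, -0.95, -0.01], [-0.95, -0.312, 0.001], [-0.004, 0.009, -1.0]]
ft_force: [-4.5, -0.8, 0.6]
gripper_width: 0.1
```

```bash
python3 look.py 13; python3 look.py 14; python3 - <<'E'
from h import *
cv2.imwrite("pics/t14.png",bot.get_image("top")[150:290,190:450,::-1])
E
```

```text
17.917 [456.2  26.  204.8] [-4.5 -0.8  0.6] (113.68, 64.9, 1932)
n 89.31485063821515
17.967 [456.2  26.  204.8] [-4.7 -1.6  0.6] (113.67, 64.9, 1931)
n 89.3062809724454
```

View pics/l14.png

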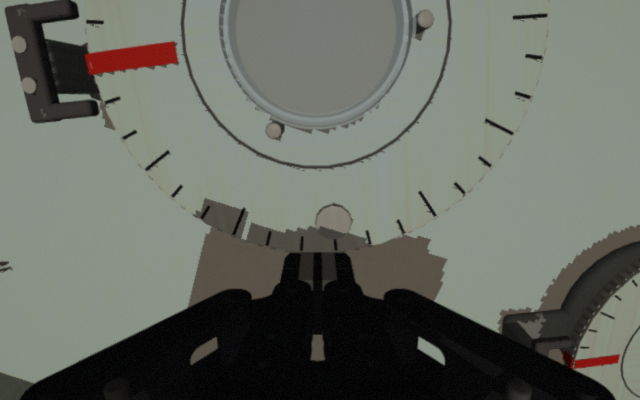

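```bash
python3 look.py 15; python3 look.py 16; python3 look.py 17;python3 look.py 18; python3 - <<'E'
from bench import bot
print(bot.hand_in())
E
```

```text
18.067 [456.2  26.  204.8] [-4.  -1.4  0.3] (113.67, 64.9, 1935)
n 89.32257406264392
18.117 [456.2  26.  204.8] [-4.5 -1.6  0.9] (113.68, 64.9, 1936)
n 89.3144196397678
18.167 [456.2  26.  204.9] [-3.9 -1.5  0.9] (113.65, 64.9, 1935)
n 89.30927044534546
18.217 [456.2  26.  204.8] [-4.9 -2.1  0.3] (113.66, 64.9, 1932)
n 89.30871925158304
the job is handed in; nothing more can be done
None
```

I flicked the peg clockwise and the platter ran free for about 11 s. It then stopped with the red zero line in the fork gap. The job is handed in with the fingertip still pressing on the edge; no verdict was reported.

- **Free run:** the platter left the finger at about 3.2 rad/s and was still doing about 0.6 rad/s just before I braked it at 17.6 s. Speeds come from the wrist pictures; the fingertip stood 4 to 8 mm off the edge for nearly all of it.
- **Stop:** a single edge press brought it to rest at 113.7°, against a measured gap middle of about 113°. That is roughly 1 mm off, and the angle did not change over the last 0.3 s of pictures.
- **Hold:** the fingertip was pressing with about 4.5 N at hand-in, at 18.2 s.
- **Petri dish and bench:** in the last wrist picture I viewed, taken after the stop, the dish lay between its pins. I did not measure its offset again after the spin. I saw nothing touch the loose things, but did not re-measure them either.
- **Disagreements:** the top and wrist cameras differed by about 3 mm on the spindle position. The fork angle was 116–118° from a coarse first top view and 113° from two wrist views; I used the wrist value. Before the spin I also made two test presses of 5–10 N on the platter edge to find the contact point.

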